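# Mount a printed roller between bench centres and hold an inspection torch on it

### The arm

A 6-joint arm with a two-finger parallel gripper is mounted at the origin on the work surface. World frame = base frame: x ahead of the robot, y to its left, z up, the work surface at z = 0. Lengths are in m, angles in rad, forces in N, time in s.
With the tool pointing down it reaches from about 0.375 to 0.9 m from the base axis. Payload 3.1 kg.
Tool frame: the origin (TCP) lies on the centre line of the jaws, within the pads' length; the fingertips stand robot.tip_reach ahead of it and the grasp point (between the pads) lies 8 mm behind it (robot.tip_reach is the distance from the TCP to the fingertips, in m); z points along the fingers, y is the line along which they close (so a half turn about z gives the same grasp; the last joint's range is limited). The gripper opens to 87 mm and grips with 3 to 60 N. Pads are 19 mm wide; open, the fingers measure 117 mm over their backs; the gripper's body (75 mm by 190 mm) begins 51 mm behind the grasp point.
Start: joints at [-1.514, 0.527, 1.433, -0, 1.181, -0.178], TCP at [0.145, -0.608, 0.234] pointing down, gripper open.
Joint ranges: [-3.08, 3.08], [-0.75, 2.2], [0.22, 2.44], [-1.43, 4.57], [0, 2.65], [-2.85, 2.85]. Speed limits (rad/s): [2.79, 2.79, 3.14, 3.14, 3.14, 3.14].

### API

Orientations are given as a unit quaternion [x, y, z, w].
In Python, from rig import robot gives the robot as it stands.
- The arm moves only by the tool jog_arm, never from a script. Its argument "motion" is one flat list of numbers, 7 for each row, row after row: the shift along the tool's x, y, z scaled (see below), then the turn, a rotation vector about the tool's x, y, z scaled (see below), then the gripper's target within -1 to 1 (shut at 1, half-way at 0, fully open at -1). In form: [x, y, z, rx, ry, rz, hand, x, y, z, rx, ry, rz, hand, ...]. A call has 1 to 12 rows; each row shifts and turns the commanded pose from where the row before left it, along the tool's axes as they then stand; what a row does not reach is not made up. The controller multiplies each number of a shift by 4 cm and each number of a turn by 4 degrees. A row lasts 1/8 s, in which the tool goes at most 62.5 mm and 10.7 degrees, less where a joint would pass 70% of its speed; a pose out of reach is approached as far as the arm can. A call with a number of a shift or a turn outside -1 to 1 is refused whole. A call with a gripper value outside its range is refused whole. The fingers move at their own pace and stop on an object; "grip_force" is the grip in N (left out, the last holds). Time passes only in rows, so rows that do not move let the fingers close. It gives the time, the measured TCP pose, the force, the opening and the grip force at its end, in the units of the state.
- robot.get_obs(): the state, without advancing time (a new reading comes with each control period).
- robot.camera(name): name is "scene" or "side" or "wrist"; returns the picture (400x640x3 uint8, blue, green, red); there is no depth.
- robot.calibration(name): a dict with "fx", "fy", "cx", "cy" (pixels), "R" (3x3) and "t" (3): a world point X has camera coordinates R X + t; the wrist camera has in their place "T_tool_cam" (4x4, takes a point from camera to tool coordinates, whose origin is the TCP and whose axes are the flange's). Camera axes: x right, y down, z forward; pixel columns grow to the right and rows downward; lengths in m; the calibration is good to about 2 mm. A picture is of the moment at which its call begins: read the wrist's pose just before it. calibration takes no time and is no camera call.
- robot.hand_in(): hands the job in; it is judged then, once.
The state is a dict: "time": time; "q": joint angles; "joint_velocities": joint speeds; "joint_torque": joint torques, N m; "position": TCP position; "tool_rot": TCP orientation; "ft_force": force on the tool from outside, world axes, zero at the start; "moment": the same for the moment, N m; "grip_width": finger opening in m; "grip_force": force on a finger pad.
Only numpy, scipy, OpenCV 4.12 (cv2) and the standard library are available. Lean on these libraries where they do the work, as an engineer would, in place of code of your own. Each camera call takes 0.05 s, during which the arm holds its last target. There are 200 camera calls.

### The job

Lay the orange printed roller in the two V-rests of the blue bench centres and slide the tailstock (the red post) up until the roller is held between both centres with no gap left at either end. Then draw the yellow inspection torch out of its dock and hold it up in the air, tilted at about 45 degrees, so that its lens points at the middle of the roller from about 10 cm away; finish still holding it there, touching nothing else with it. Leave the small blue gear where it lies.

Things in the scene. Friction and masses are not known exactly. Their poses are not given: they have to be found in the camera images.
- roller_mid (a point): Middle of the loose orange roller, on its axis: 150 mm long, 28 mm across, about 90 g, ends alike, each with a bore 18 mm wide, 15 mm deep. x runs along it. It starts level in the grey cradle, axis 34 mm above the table; the cradle's two V-pads (10 mm thick, 32 mm high) stand 48 mm either side of its middle, with room for fingers between them down to 8 mm above the table.
- seat (a point): Where the roller's middle belongs, 65 mm above the table. y runs along the axis of the centres from fixed headstock to tailstock, z up. Headstock: 90 mm high, brass flange face at y = -75 mm with a 9 mm cone to +y that enters the bore. Two V-rests (12 mm thick, mouth 42 mm, tops 64 mm up) at y = -38 and +60 mm carry the roller at just this height; it slides in them. Base and rails: 22 mm high.
- tailstock (a joint): Opening of the blue tailstock, m: 0 = home, its flange face at y = +75 mm of the seat, touching a seated roller; positive = open, towards the seat's +y. Starts 0.035 to 0.055 open, travel -0.020 to 0.070. It has the same flange and a 9 mm cone to -y, about 4 N of friction, stays where left. Sliding it home pushes the roller along its rests up to the headstock.
- tail_grip (a point): Grip point in the red post on the tailstock: 18 mm square, foot 86 mm and top 130 mm above the table; this point is on its axis, 112 mm up, 24 mm behind the tailstock's flange face. It moves with the tailstock; axes as the seat's.
- torch_mid (a point): Middle of the loose yellow inspection torch, on its axis: a round cylinder 140 mm long, 28 mm across, about 140 g. z runs along it, away from the lens; the lens (dark metal head) is 70 mm from this point towards -z. It starts upright, lens down, in the dock; lens 6 mm and top 146 mm above the table.
- dock: Fixed black block, 80 x 80 mm and 50 mm high, origin at the centre of its underside; the torch stands in its upright central hole, 30 mm wide and 44 mm deep.
- rig: The fixed bench centres as a whole (base, headstock, V-rests, and the tailstock that slides on it); origin on the table 65 mm below the seat, same axes.
- cradle: Fixed grey cradle in which the roller starts: foot 120 x 60 mm, 8 mm thick; origin at the centre of its underside, x along the roller.
- gear: Bystander: loose blue printed gear lying flat, 62 mm across, 14 mm thick; origin at the centre of its underside.
There are look-alikes about, which are no part of the job. Leave any purple look-alike of the part that bears torch_mid alone. Leave any green look-alike of the part that bears roller_mid alone.

How it is judged:
By the outcome, as a careful person would: the job done as asked, in the order asked, and still so for the second after the job is handed in, while the arm keeps its last pose, push and grip.
It also fails if it takes over 54 s, if anything falls off the work surface, if the arm or the gripper's body presses on something with over 40 N, if the wrist force passes 120 N, or if a joint passes its speed limit or range.

## Working session

There is one attempt and no reset: what is moved stays moved. The work goes in short steps, Python scripts to look and compute and a tool call to move; the robot and the scene stay as the last step left them, time stands still between calls to the robot, and variables do not carry over. Pictures are saved under pics/ and viewed, at most 10 in all, crops included, and the job is handed in when it is done.

Besides the shell and the picture viewer there is one more tool, called by a JSON object that holds its "op" and its "data", one argument or row to a line. jog_arm: Moves the arm, as the interface text tells. Shifts and turns lie within -1 to 1; 1 stands for 4 cm of shift or 4 degrees of turn. Its arguments: {"type":"object","properties":{"motion":{"type":"array","items":{"type":"number"}},"grip_force":{"type":"number"}},"required":["motion"]}

```bash
ls; mkdir -p pics
python3 - <<'E'
from rig import robot
import cv2,numpy as np
print(robot.tip_reach, robot.get_obs())
a=robot.camera("scene");b=robot.camera("side")
cv2.imwrite("pics/scene.png",a);cv2.imwrite("pics/side.png",b)
for n in("scene","side","wrist"):print(n,robot.calibration(n))
E
```

```text
pics
0.011 {'time': 0.0, 'q': array([-1.51452100e+00,  5.28452174e-01,  1.43388380e+00, -1.03137048e-05,
        1.18138081e+00, -1.78447866e-01]), 'joint_velocities': array([ 0.00181255,  0.00079817, -0.00024367,  0.00134422, -0.00098806,
        0.00058694]), 'joint_torque': array([ 9.44653148e-04, -4.40040135e+01, -1.76589936e+01,  6.32041739e-02,
        5.81121398e-02, -1.68198890e-04]), 'position': array([ 0.14537642, -0.60714209,  0.23258608]), 'tool_rot': array([ 9.93120239e-01,  1.17094248e-01,  6.00774916e-05, -1.06037570e-03]), 'ft_force': array([0.84773296, 0.04271921, 0.80495269]), 'moment': array([0.0277463 , 0.01814798, 0.03298838]), 'grip_force': 0.0, 'grip_width': 0.08682312144821663}
scene {'fx': 388.3850514679264, 'fy': 388.3850514679264, 'cx': 321.0240950193814, 'cy': 191.76734260575824, 'R': array([[-0.65218244,  0.75801947,  0.0080344 ],
       [ 0.55651282,  0.48595358, -0.67390103],
       [-0.51473445, -0.43503517, -0.73877794]]), 't': array([ 0.33460931, -0.18998003,  1.18677584])}
side {'fx': 516.1437208392174, 'fy': 516.1437208392174, 'cx': 313.82955117504787, 'cy': 194.85107971126754, 'R': array([[-0.68350801, -0.72987331,  0.01008688],
       [-0.38430553,  0.34807531, -0.85507475],
       [ 0.62058525, -0.58832689, -0.51840662]]), 't': array([0.27968421, 0.26828762, 0.99634054])}
wrist {'fx': 303.1971109691294, 'fy': 303.1971109691294, 'cx': 312.4186319000902, 'cy': 201.29141257346157, 'T_tool_cam': array([[-3.72194030e-05, -9.58871277e-01, -2.83841282e-01,
         7.77950883e-02],
       [ 9.99999640e-01, -2.76409653e-04,  8.02638314e-04,
        -5.21899325e-04],
       [-8.48083295e-04, -2.83841149e-01,  9.58870942e-01,
        -1.50611853e-01],
       [ 0.00000000e+00,  0.00000000e+00,  0.00000000e+00,
         1.00000000e+00]])}
```

View pics/scene.png

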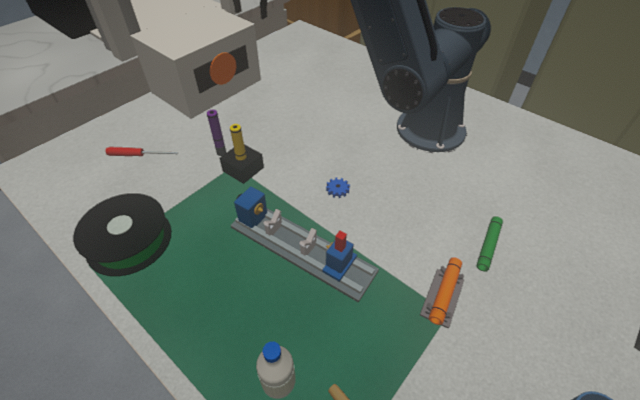

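View pics/side.png

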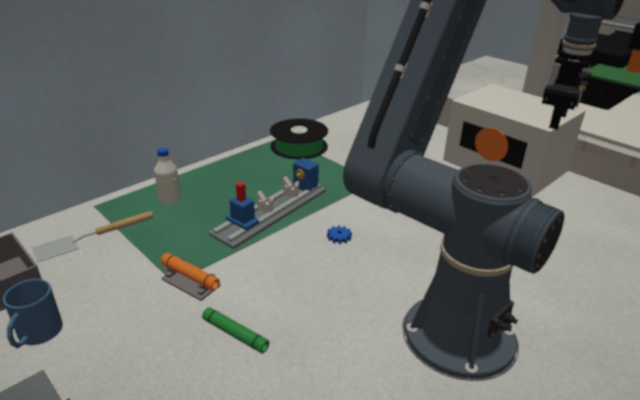

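The scene view shows the roller near (447,290), the red post at (341,240), the headstock at (250,207), the V-rests at (273,220) and (309,240), the torch at (237,142) and its dock at (242,162). In the side view the roller is at (190,270), the post at (241,190) and the headstock at (306,174).

```bash
cat > h.py <<'E'
import cv2,numpy as np
from scipy.spatial.transform import Rotation as Rn
np.set_printoptions(precision=4,suppress=True)
def cam(robot,name,obs=None):
    c=robot.calibration(name);K=(c['fx'],c['fy'],c['cx'],c['cy'])
    if name!='wrist':
        R=c['R'].T;return K,R,-R@c['t']
    T=c['T_tool_cam'];R0=Rn.from_quat(obs['tool_rot']).as_matrix()
    return K,R0@T[:3,:3],obs['position']+R0@T[:3,3]
def ray(C,p):
    (fx,fy,cx,cy),R,o=C;d=R@np.array([(p[0]-cx)/fx,(p[1]-cy)/fy,1]);return o,d/np.linalg.norm(d)
def plane(C,p,z):
    o,d=ray(C,p);return o+d*(z-o[2])/d[2]
def tri(C1,p1,C2,p2):
    o1,d1=ray(C1,p1);o2,d2=ray(C2,p2)
    s=np.linalg.lstsq(np.c_[d1,-d2],o2-o1,rcond=None)[0]
    a,b=o1+s[0]*d1,o2+s[1]*d2;return (a+b)/2,np.linalg.norm(a-b)
def proj(C,X):
    (fx,fy,cx,cy),R,o=C;v=R.T@(np.asarray(X)-o);return np.array([fx*v[0]/v[2]+cx,fy*v[1]/v[2]+cy])
HSV={'orange':((5,150,120),(17,255,255)),'red':((0,150,80),(4,255,255)),'yellow':((18,130,80),(32,255,255)),'blue':((100,120,40),(118,255,255))}
def blobs(img,col,n=3,box=None,amin=15):
    m=cv2.inRange(cv2.cvtColor(img,cv2.COLOR_BGR2HSV),*HSV[col])
    if box: k=np.zeros_like(m);x0,y0,x1,y1=box;k[y0:y1,x0:x1]=255;m&=k
    N,_,st,ce=cv2.connectedComponentsWithStats(m)
    i=[j for j in np.argsort(-st[1:,4])+1 if st[j,4]>=amin][:n]
    return [(ce[j],st[j]) for j in i],m
E
python3 - <<'E'
from h import *
from rig import robot
S=cam(robot,'scene');D=cam(robot,'side')
a=cv2.imread('pics/scene.png');b=cv2.imread('pics/side.png')
for c in HSV:
    for n,i in(('scene',a),('side',b)):
        print(c,n,[(np.round(x[0],1),x[1]) for x in blobs(i,c,4)[0]])
def ends(img,C,box):
    _,m=blobs(img,'orange',1,box);p=cv2.findNonZero(m);r=cv2.minAreaRect(p);
    P=cv2.boxPoints(r);e=[np.linalg.norm(P[1]-P[0]),np.linalg.norm(P[2]-P[1])]
    k=0 if e[0]<e[1] else 1
    A=(P[k]+P[k+1])/2;B=(P[k+2]+P[(k+3)%4])/2
    print('roller',plane(C,A,.034),plane(C,B,.034),plane(C,(A+B)/2,.036))
ends(a,S,(400,240,480,340));ends(b,D,(140,240,240,300))
for p in((242,162),(338,187)):print(plane(S,p,.03))
E
```

```text
orange scene [(array([445.2, 291.4]), array([430, 258,  32,  66, 870], dtype=int32)), (array([216.9,  57.4]), array([211,  53,  16,  12,  28], dtype=int32))]
orange side [(array([189.8, 270.2]), array([161, 253,  58,  36, 682], dtype=int32))]
red scene [(array([123.5, 150.7]), array([106, 148,  36,   7, 208], dtype=int32)), (array([340.6, 235.2]), array([336, 231,  10,   9,  59], dtype=int32))]
red side [(array([240.5, 190.3]), array([236, 182,   9,  18, 126], dtype=int32))]
yellow scene [(array([237.8, 143.3]), array([232, 132,  13,  23, 206], dtype=int32)), (array([234.9, 127.5]), array([230, 124,  11,   8,  57], dtype=int32)), (array([258.2, 208.1]), array([255, 203,   8,  11,  36], dtype=int32)), (array([240.4, 157.4]), array([236, 155,  10,   5,  30], dtype=int32))]
yellow side [(array([299.7, 173.5]), array([297, 170,   6,   8,  36], dtype=int32))]
blue scene [(array([247.6, 203.6]), array([234, 187,  30,  40, 551], dtype=int32)), (array([271.4, 351.3]), array([262, 341,  19,  22, 301], dtype=int32)), (array([337.5, 186.5]), array([327, 178,  22,  18, 248], dtype=int32)), (array([337.9, 269.2]), array([323, 253,  34,  28, 231], dtype=int32))]
blue side [(array([242.1, 213. ]), array([227, 197,  31,  33, 640], dtype=int32)), (array([306.8, 172.5]), array([294, 157,  24,  33, 519], dtype=int32)), (array([338.9, 234.1]), array([328, 226,  23,  17, 281], dtype=int32)), (array([162.2, 151.2]), array([157, 147,  11,   9,  82], dtype=int32))]
roller [0.3937 0.281  0.034 ] [0.5525 0.3184 0.034 ] [0.4793 0.301  0.036 ]
roller [0.5591 0.3176 0.034 ] [0.3968 0.2812 0.034 ] [0.4728 0.2999 0.036 ]
[ 0.4933 -0.2964  0.03  ]
[ 0.3954 -0.045   0.03  ]
```

Run:
```python
from h import *
from rig import robot
S=cam(robot,'scene');D=cam(robot,'side')
fl=tri(S,(258.2,208.1),D,(299.7,173.5));po=tri(S,(340.6,238),D,(240.5,190.3))
print(fl,po);d=po[0]-fl[0];d[2]=0;L=np.linalg.norm(d);u=d/L
print(L,u,np.degrees(np.arctan2(u[1],u[0])),'seat',fl[0]+u*.075)
print('torch top',plane(S,(236,126),.146),plane(S,(237.8,143),.095))
```

```text
(array([ 0.5937, -0.1198,  0.0663]), np.float64(0.000844120566360392)) (array([0.5636, 0.0948, 0.1131]), np.float64(0.0036599887264650217))
0.21663843296313748 [-0.1393  0.9903  0.    ] 98.00556567657163 seat [ 0.5833 -0.0455  0.0663]
torch top [ 0.4883 -0.2995  0.146 ] [ 0.4932 -0.2987  0.095 ]
```

{"op": "jog_arm", "data": {
  "motion": [0.95, -0.8, -0.05, 0, 0, 0, -1, 0.95, -0.8, -0.05, 0, 0, 0, -1, 0.95, -0.8, -0.05, 0, 0, 0, -1, 0.95, -0.8, -0.05, 0, 0, 0, -1, 0.95, -0.8, -0.05, 0, 0, 0, -1, 0.95, -0.8, -0.05, 0, 0, 0, -1, 0.95, -0.8, -0.05, 0, 0, 0, -1, 0.95, -0.8, -0.05, 0, 0, 0, -1, 0.95, -0.8, -0.05, 0, 0, 0, -1, 0.95, -0.8, -0.05, 0, 0, 0, -1, 0.95, -0.8, -0.05, 0, 0, 0, -1, 0.95, -0.8, -0.05, 0, 0, 0, -1]
}}

```text
time: 1.6
position: [0.5002, -0.1268, 0.2574]
tool_rot: [0.993, 0.117, -0.0, -0.0]
ft_force: [0.5, -0.4, -0.5]
grip_width: 0.087
grip_force: 0.0
```

{"op": "jog_arm", "data": {
  "motion": [0.9, -0.8, 0, 0, 0, 0, -1, 0.5, -0.5, 0, 0, 0, 0, -1, 0, 0, 0, 0, 0, 0, -1]
}}

```text
time: 1.98
position: [0.5424, -0.0629, 0.2571]
tool_rot: [0.993, 0.119, -0.0, -0.0]
ft_force: [-0.8, -0.5, 0.1]
grip_width: 0.0871
grip_force: 0.0
```

```bash
cat > look.py <<'E'
import sys
from h import *
from rig import robot
import pickle
o=robot.get_obs();i=robot.camera('wrist');cv2.imwrite(f'pics/{sys.argv[1]}.png',i);pickle.dump(o,open(f'pics/{sys.argv[1]}.pkl','wb'))
print(o['time'],o['position'],o['tool_rot'],o['q'])
C=cam(robot,'wrist',o)
for c in HSV: print(c,[(np.round(x[0],1),x[1]) for x in blobs(i,c,3,amin=60)[0]])
E
python3 look.py w1
```

```text
1.975 [ 0.5424 -0.0629  0.2571] [ 0.9929  0.1189 -0.0003 -0.0002] [-0.3202  0.3932  1.6037  0.0001  1.1454  1.0122]
orange [(array([ 13.4, 163.5]), array([   0,  115,   35,   90, 1954], dtype=int32)), (array([ 25. , 211.6]), array([ 12, 205,  26,  15, 325], dtype=int32)), (array([  4.6, 104.2]), array([  0,  96,  12,  17, 163], dtype=int32))]
red [(array([149.4, 129.9]), array([138, 121,  38,  21, 428], dtype=int32))]
yellow [(array([487.2, 333.6]), array([ 331,  324,  268,   18, 3422], dtype=int32)), (array([481.7, 286.4]), array([464, 261,  29,  52, 673], dtype=int32)), (array([139.8, 288.8]), array([132, 262,  20,  51, 485], dtype=int32))]
blue [(array([396.6, 151.8]), array([ 369,  123,   55,   60, 2465], dtype=int32)), (array([179.8, 122.2]), array([ 152,   93,   56,   65, 1885], dtype=int32)), (array([282. , 266.5]), array([263, 258,  38,  14, 310], dtype=int32))]
```

View pics/w1.png

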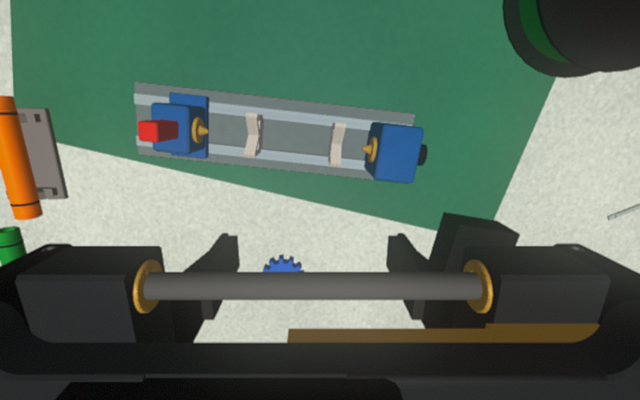

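Wrist view: headstock cone tip at about (364,151), tailstock tip at (209,131), V-rests at (338,144) and (254,134), post at (150,130). The roller is at the left edge.

```bash
python3 - <<'E'
from h import *
from rig import robot
import pickle
i=cv2.imread('pics/w1.png');o=pickle.load(open('pics/w1.pkl','rb'));C=cam(robot,'wrist',o)
HSV['brass']=((10,110,60),(30,255,255))
b,m=blobs(i,'brass',3,(180,100,390,190),10)
P=[]
for c,s in b:
    print(c,s)
N,L,st,_=cv2.connectedComponentsWithStats(m)
for j in range(1,N):
    if st[j,4]<10: continue
    ys,xs=np.where(L==j)
    left=st[j,0]>300
    x=xs.min() if left else xs.max()
    tip=np.array([x,ys[abs(xs-x)<=1].mean()]);P.append((left,tip));print(tip)
h=[p for l,p in P if l][0];t=[p for l,p in P if not l][0]
H=plane(C,h,.065);T=plane(C,t,.065);u=(T-H)/np.linalg.norm(T-H)
print('H',H,'T',T,'gap',np.linalg.norm(T-H),'yaw',np.degrees(np.arctan2(u[1],u[0])),'seat',H+u*.066)
# base outline direction (z=.022): top edge of base
c,_=blobs(i,'red',1,(120,100,200,160))[0][0]
print('post',plane(C,c,.125))
E
cat > crop.py <<'E'
import cv2,sys
n,x0,y0,x1,y1,k,out=sys.argv[1],*map(int,sys.argv[2:7]),sys.argv[7]
cv2.imwrite(out,cv2.resize(cv2.imread(n)[y0:y1,x0:x1],None,fx=k,fy=k,interpolation=cv2.INTER_CUBIC))
E
python3 crop.py pics/w1.png 130 70 430 200 2 pics/w1c.png
```

```text
[197.8491 129.6034] [192 118  16  25 232]
[371.1749 148.9781] [363 137  14  25 183]
[207. 131.]
[363.  148.5]
H [ 0.5926 -0.1087  0.065 ] T [0.5704 0.0639 0.065 ] gap 0.174020855871981 yaw 97.33447934652617 seat [ 0.5842 -0.0433  0.065 ]
post [0.5673 0.0959 0.125 ]
```

View pics/w1c.png

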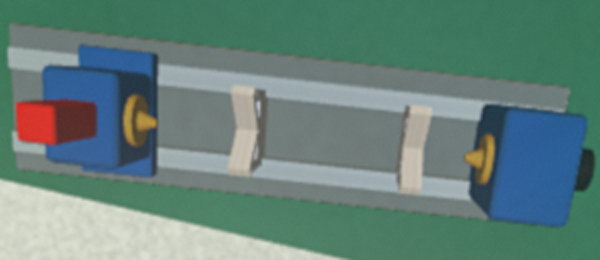

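{"op": "jog_arm", "data": {
  "motion": [0.05, -0.92, 0.1, 0, 0, 0, -1, 0.05, -0.92, 0.1, 0, 0, 0, -1, 0.05, -0.92, 0.1, 0, 0, 0, -1, 0.05, -0.92, 0.1, 0, 0, 0, -1, 0.05, -0.92, 0.1, 0, 0, 0, -1, 0.05, -0.92, 0.2, 0, 0, 0, -1, 0.05, -0.92, 0.2, 0, 0, 0, -1, 0.05, -0.92, 0.2, 0, 0, 0, -1, 0.05, -0.92, 0.2, 0, 0, 0, -1, 0.05, -0.92, 0.2, 0, 0, 0, -1, 0, 0, 0, 0, 0, 0, -1]
}}

```text
time: 3.4
position: [0.4749, 0.2983, 0.1968]
tool_rot: [0.993, 0.118, -0.001, 0.0]
ft_force: [-0.1, -0.2, 0.1]
grip_width: 0.0864
grip_force: 0.0
```

```bash
python3 look.py w2
python3 - <<'E'
from h import *
from rig import robot
import pickle
i=cv2.imread('pics/w2.png');o=pickle.load(open('pics/w2.pkl','rb'));C=cam(robot,'wrist',o)
HSV['orange']=((3,150,100),(17,255,255))
b,m=blobs(i,'orange',1,(0,0,640,240));m=cv2.morphologyEx(m,cv2.MORPH_CLOSE,np.ones((7,7)))
r=cv2.minAreaRect(cv2.findNonZero(m));P=cv2.boxPoints(r);print(r)
W=np.array([plane(C,p,.036) for p in P]);print(W,W.mean(0))
E
```

```text
3.4 [0.4749 0.2983 0.1968] [ 0.993   0.1181 -0.0009  0.0003] [ 0.3616  0.4888  1.6324 -0.0001  1.0223  1.6958]
orange [(array([309.5, 185.6]), array([ 297,  136,   27,  103, 2577], dtype=int32)), (array([310.5, 123. ]), array([297, 113,  27,  21, 524], dtype=int32)), (array([308.9, 246.6]), array([298, 239,  23,  16, 323], dtype=int32))]
red [(array([612.1, 163.3]), array([597, 151,  32,  25, 596], dtype=int32))]
yellow [(array([343.5, 335.6]), array([288, 330, 116,  11, 906], dtype=int32)), (array([137.8, 289. ]), array([133, 262,  14,  51, 287], dtype=int32)), (array([487.2, 290.8]), array([478, 265,  15,  48, 286], dtype=int32))]
blue [(array([537.2, 146.9]), array([ 493,  109,  101,   75, 4643], dtype=int32)), (array([ 6.5, 28.6]), array([  0,   0,  14,  65, 420], dtype=int32))]
((310.0, 176.0), (126.0, 26.0), 90.0)
[[0.5453 0.3311 0.036 ]
 [0.5513 0.3062 0.036 ]
 [0.4208 0.2733 0.036 ]
 [0.414  0.3014 0.036 ]] [0.4828 0.303  0.036 ]
```

View pics/w2.png

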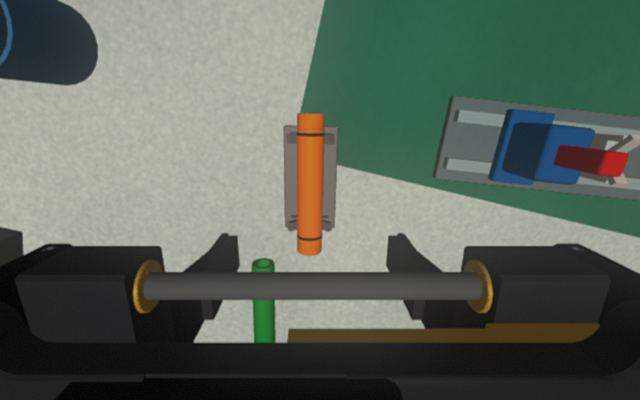

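The roller is near vertical at column 310, rows 113–255, with its dark bands at rows 135 and 239 and the cradle under it.

Run:
```python
from h import *
from rig import robot
import pickle
i=cv2.imread('pics/w2.png');o=pickle.load(open('pics/w2.pkl','rb'));C=cam(robot,'wrist',o)
for p,q,z in(((310.5,113.5),(309.8,255.5),.042),((310.5,134.8),(309,239),.047)):
    A=plane(C,p,z);B=plane(C,q,z);d=A-B
    print(A,B,np.linalg.norm(d),np.degrees(np.arctan2(d[1],d[0])),(A+B)/2)
```

```text
[0.548 0.318 0.042] [0.4006 0.2836 0.042 ] 0.15134722706650283 13.162039642704165 [0.4743 0.3008 0.042 ]
[0.5287 0.3134 0.047 ] [0.4219 0.2895 0.047 ] 0.1095221950967234 12.614060604882155 [0.4753 0.3014 0.047 ]
```

{"op": "jog_arm", "data": {
  "motion": [0, -0.07, 0.9, 0, 0, 0, -1, 0, 0, 0.9, 0, 0, 0, -1, 0, 0, 0.9, 0, 0, 0, -1, 0, 0, 0.8, 0, 0, 0, -1, 0, 0, 0.5, 0, 0, 0, -1, 0, 0, 0.28, 0, 0, 0, -1, 0, 0, 0, 0, 0, 0, 1, 0, 0, 0, 0, 0, 0, 1, 0, 0, 0, 0, 0, 0, 1, 0, 0, 0, 0, 0, 0, 1, 0, 0, 0, 0, 0, 0, 1],
  "grip_force": 25
}}

```text
time: 4.82
position: [0.4752, 0.3008, 0.0267]
tool_rot: [0.993, 0.117, 0.0, -0.0]
ft_force: [-0.4, 0.3, -0.2]
grip_width: 0.0448
grip_force: 0.0
```

{"op": "jog_arm", "data": {
  "motion": [0, 0, 0, 0, 0, 0, 1, 0, 0, 0, 0, 0, 0, 1, 0, 0, 0, 0, 0, 0, 1, 0, 0, 0, 0, 0, 0, 1, 0, 0, 0, 0, 0, 0, 1]
}}

```text
time: 5.45
position: [0.475, 0.3012, 0.0264]
tool_rot: [0.993, 0.117, 0.0, -0.0]
ft_force: [-2.0, 5.3, 1.5]
grip_width: 0.0276
grip_force: 25.0
```

{"op": "jog_arm", "data": {
  "motion": [0, 0, -0.6, 0, 0, 0, 1, 0, 0, -0.9, 0, 0, 0, 1, 0, 0, -0.9, 0, 0, -0.5, 1, 0, 0, -0.9, 0, 0, -1, 1, 0, 0, -0.9, 0, 0, -1, 1, 0, 0, -0.4, 0, 0, -1, 1, 0, 0, 0, 0, 0, -1, 1, 0, 0, 0, 0, 0, -1, 1, 0, 0, 0, 0, 0, -1, 1, 0, 0, 0, 0, 0, -1, 1, 0, 0, 0, 0, 0, -1, 1, 0, 0, 0, 0, 0, -1, 1]
}}

```text
time: 6.95
position: [0.4749, 0.2994, 0.2098]
tool_rot: [0.9, 0.435, -0.001, 0.001]
ft_force: [0.3, 0.6, -0.6]
grip_width: 0.0272
grip_force: 25.0
```

{"op": "jog_arm", "data": {
  "motion": [0, 0, 0, 0, 0, -1, 1, 0, 0, 0, 0, 0, -1, 1, 0, 0, 0, 0, 0, -1, 1, 0, 0, 0, 0, 0, -1, 1, 0, 0, 0, 0, 0, -1, 1, 0, 0, 0, 0, 0, -1, 1, 0, 0, 0, 0, 0, -1, 1, 0, 0, 0, 0, 0, -1, 1, 0, 0, 0, 0, 0, -1, 1, 0, 0, 0, 0, 0, -1, 1, 0, 0, 0, 0, 0, -1, 1, 0, 0, 0, 0, 0, -0.2, 1]
}}

```text
time: 8.45
position: [0.4749, 0.2997, 0.2098]
tool_rot: [0.667, 0.745, -0.001, 0.0]
ft_force: [0.5, -0.0, -1.2]
grip_width: 0.027
grip_force: 25.0
```

{"op": "jog_arm", "data": {
  "motion": [-0.94, 0.18, 0, 0, 0, -0.25, 1, -0.94, 0.18, 0, 0, 0, 0, 1, -0.94, 0.18, 0, 0, 0, 0, 1, -0.94, 0.18, 0, 0, 0, 0, 1, -0.94, 0.18, 0, 0, 0, 0, 1, -0.94, 0.18, 0, 0, 0, 0, 1, -0.94, 0.18, 0, 0, 0, 0, 1, -0.94, 0.19, 0, 0, 0, 0, 1, -0.9, 0.19, 0, 0, 0, 0, 1, 0, 0, 0.5, 0, 0, 0, 1, 0, 0, 0.5, 0, 0, 0, 1, 0, 0, 0, 0, 0, 0, 1]
}}

```text
time: 9.95
position: [0.5805, -0.0257, 0.1686]
tool_rot: [0.661, 0.75, -0.001, -0.002]
ft_force: [-0.3, 0.0, -0.5]
grip_width: 0.0274
grip_force: 25.0
```

```bash
python3 look.py w3
```

```text
9.95 [ 0.5805 -0.0257  0.1686] [ 0.6613  0.7501 -0.0014 -0.002 ] [-0.2361  0.5524  1.6044 -0.0008  0.9896 -0.3613]
orange [(array([312.8, 218.8]), array([ 285,  166,   57,  107, 5697], dtype=int32)), (array([313.6, 139.3]), array([ 285,  117,   58,   46, 2579], dtype=int32)), (array([312. , 313.9]), array([ 287,  300,   51,   29, 1451], dtype=int32))]
red [(array([315. ,  29.4]), array([301,  13,  30,  35, 977], dtype=int32))]
yellow [(array([343.9, 334.1]), array([ 167,  324,  332,   18, 4711], dtype=int32)), (array([248.6, 286.8]), array([244, 260,  13,  54, 387], dtype=int32)), (array([376.4, 287. ]), array([369, 260,  13,  54, 385], dtype=int32))]
blue [(array([315.1,  52.2]), array([ 272,   16,   86,   67, 3648], dtype=int32)), (array([121.6, 194. ]), array([  92,  167,   60,   56, 2042], dtype=int32)), (array([342. , 321.9]), array([338, 314,  10,  14, 106], dtype=int32))]
```

View pics/w3.png

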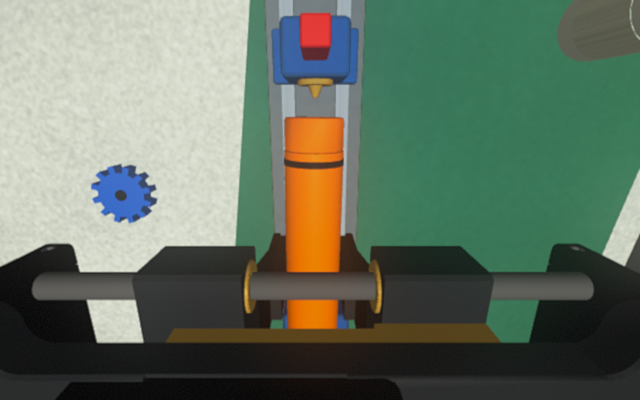

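The roller is at columns 285–343, its far end at row 117. The tailstock cone tip is at (316,96), and the post at (315,29), so it's nearly aligned.

Run:
```python
from h import *
from rig import robot
import pickle
o=pickle.load(open('pics/w3.pkl','rb'));C=cam(robot,'wrist',o)
R=Rn.from_quat(o['tool_rot']).as_matrix();print(R)
t=plane(C,(315.8,97),.065);p=plane(C,(315.5,15),.130);q=plane(C,(315,45),.130);e=plane(C,(314,117.5),o['position'][2]+.008+.008)
for n,v in(('tip',t),('postback',p),('postfront',q),('end',e)):print(n,v,'tool',R.T@(v-o['position']))
u=np.array([np.cos(np.radians(97.3)),np.sin(np.radians(97.3)),0])
print('tip pred',np.array([.584,-.0445,.065])+u*.108)
for s in(-.038,.06):print('rail mid check')
a=[plane(C,(x,y),.022) for x,y in((283,110),(349,110))];print(R.T@((a[0]+a[1])/2-o['position']))
```

```text
[[-0.1253  0.9921 -0.0048]
 [ 0.9921  0.1253  0.0005]
 [ 0.0011 -0.0047 -1.    ]]
tip [0.5712 0.0633 0.065 ] tool [0.0893 0.0025 0.1037]
postback [0.5655 0.1028 0.13  ] tool [0.1293 0.0015 0.0387]
postfront [0.5671 0.088  0.13  ] tool [0.1144 0.0012 0.0387]
end [0.5714 0.0497 0.1846] tool [ 0.0759  0.0004 -0.0159]
tip pred [0.5703 0.0626 0.065 ]
rail mid check
rail mid check
[0.0796 0.0031 0.1467]
```

{"op": "jog_arm", "data": {
  "motion": [0, 0.05, 0.7, 0, 0, 0, 1, 0, 0, 0.7, 0, 0, 0, 1, 0, 0, 0.6, 0, 0, 0, 1, 0, 0, 0.4, 0, 0, 0, 1, 0, 0, 0.2, 0, 0, 0, 1, 0, 0, 0.15, 0, 0, 0, 1, 0, 0, 0, 0, 0, 0, 1]
}}

```text
time: 10.88
position: [0.5843, -0.0252, 0.0606]
tool_rot: [0.661, 0.75, 0.0, 0.0]
ft_force: [-0.2, 0.2, -1.0]
grip_width: 0.027
grip_force: 25.0
```

{"op": "jog_arm", "data": {
  "motion": [0, 0, 0.05, 0, 0, 0, 1, 0, 0, 0.03, 0, 0, 0, 1, 0, 0, 0, 0, 0, 0, 1]
}}

```text
time: 11.25
position: [0.5846, -0.0253, 0.0595]
tool_rot: [0.661, 0.75, 0.0, 0.001]
ft_force: [-2.5, 0.1, 10.7]
grip_width: 0.0275
grip_force: 25.0
```

{"op": "jog_arm", "data": {
  "motion": [0, 0, 0, 0, 0, 0, -0.3, 0, 0, 0, 0, 0, 0, -0.3, 0, 0, 0, 0, 0, 0, -0.3, 0, 0, 0, 0, 0, 0, -0.3, 0, 0, -0.6, 0, 0, 0, -0.3, 0, 0, -0.9, 0, 0, 0, -0.3, 0, 0, -0.9, 0, 0, 0, -0.3, 0, 0, -0.9, 0, 0, 0, -0.3, 0.75, 0, 0, 0, 0, 0, -0.3, 0.8, 0, 0, 0, 0, 0, -0.3, 0.75, 0, 0, 0, 0, 0, -0.3, 0.75, 0, 0, 0, 0, 0, -0.3]
}}

```text
time: 12.75
position: [0.5684, 0.0968, 0.189]
tool_rot: [0.661, 0.75, -0.0, -0.0]
ft_force: [0.2, 0.1, 0.1]
grip_width: 0.0565
grip_force: 0.0
```

```bash
python3 - <<'E'
from h import *
from rig import robot
a=robot.camera('scene');cv2.imwrite('pics/s2.png',a);o=robot.get_obs();print(o['time'],o['position'],o['tool_rot'],o['grip_width'])
i=robot.camera('wrist');cv2.imwrite('pics/w4.png',i);C=cam(robot,'wrist',o)
R=Rn.from_quat(o['tool_rot']).as_matrix()
for c in('red','orange','blue'):
  for ce,s in blobs(i,c,3,amin=80)[0]:print(c,ce,s,R.T@(plane(C,ce,.13)-o['position']))
E
python3 crop.py pics/s2.png 210 160 410 310 4 pics/s2c.png
```

```text
12.8 [0.5673 0.1003 0.189 ] [ 0.6603  0.751   0.0006 -0.0014] 0.05640488090935384
red [310.6189 226.4836] [300 215  23  23 488] [-0.0032 -0.0016  0.059 ]
orange [311.5 314. ] [299 300  26  29 754] [-0.0789 -0.001   0.0587]
orange [311.3047 257.5554] [298 244  28  28 686] [-0.0285 -0.0011  0.0589]
blue [312.3793 196.2433] [ 277  171   70   58 2610] [ 0.02   -0.0003  0.059 ]
```

View pics/s2c.png

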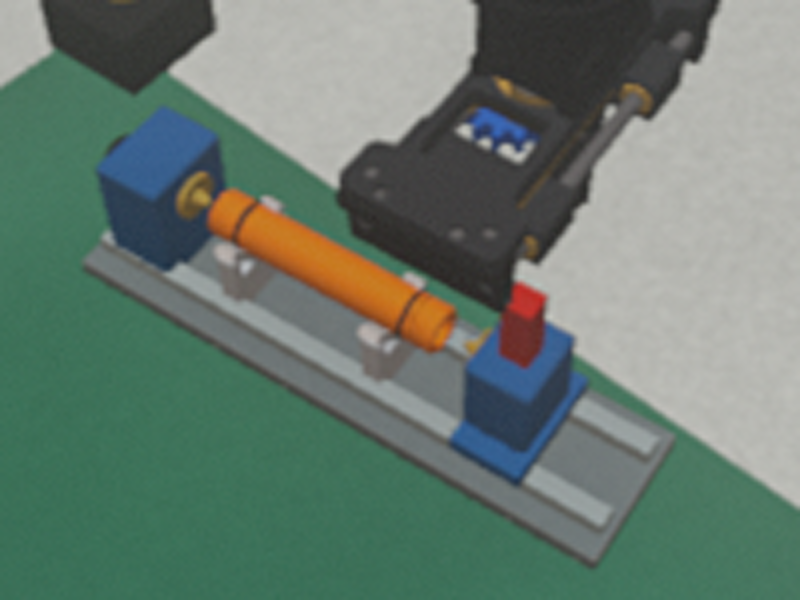

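The roller lies in both V-rests, clear of both cones, and the red post stands free. Next I grip the post.

{"op": "jog_arm", "data": {
  "motion": [-0.08, -0.04, 0.8, 0, 0, 0, -0.3, 0, 0, 0.8, 0, 0, 0, -0.3, 0, 0, 0.5, 0, 0, 0, 1, 0, 0, 0, 0, 0, 0, 1, 0, 0, 0, 0, 0, 0, 1, 0, 0, 0, 0, 0, 0, 1, 0, 0, 0, 0, 0, 0, 1, 0, 0, 0, 0, 0, 0, 1, 0, 0, 0, 0, 0, 0, 1],
  "grip_force": 35
}}

```text
time: 13.98
position: [0.5669, 0.0922, 0.1061]
tool_rot: [0.661, 0.751, -0.0, -0.0]
ft_force: [-3.2, -1.6, 5.9]
grip_width: 0.0179
grip_force: 35.0
```

{"op": "jog_arm", "data": {
  "motion": [-0.15, 0, 0, 0, 0, 0, 1, -0.2, 0, 0, 0, 0, 0, 1, -0.2, 0, 0, 0, 0, 0, 1, -0.15, 0, 0, 0, 0, 0, 1, -0.1, 0, 0, 0, 0, 0, 1, -0.1, 0, 0, 0, 0, 0, 1]
}}

```text
time: 14.72
position: [0.5713, 0.0589, 0.106]
tool_rot: [0.661, 0.75, 0.001, -0.001]
ft_force: [-2.9, 7.3, 6.1]
grip_width: 0.018
grip_force: 35.0
```

{"op": "jog_arm", "data": {
  "motion": [-0.06, 0, 0, 0, 0, 0, 1, -0.06, 0, 0, 0, 0, 0, 1, -0.05, 0, 0, 0, 0, 0, 1, 0, 0, 0, 0, 0, 0, 1]
}}

```text
time: 15.22
position: [0.5721, 0.0523, 0.106]
tool_rot: [0.661, 0.75, 0.001, -0.001]
ft_force: [-2.4, 6.0, 6.2]
grip_width: 0.0179
grip_force: 35.0
```

{"op": "jog_arm", "data": {
  "motion": [-0.04, 0, 0, 0, 0, 0, 1, -0.03, 0, 0, 0, 0, 0, 1, 0, 0, 0, 0, 0, 0, 1]
}}

```text
time: 15.6
position: [0.5721, 0.0521, 0.106]
tool_rot: [0.662, 0.75, 0.002, -0.003]
ft_force: [-2.4, 14.7, 6.7]
grip_width: 0.018
grip_force: 35.0
```

{"op": "jog_arm", "data": {
  "motion": [-0.04, 0, 0, 0, 0, 0, 1, -0.03, 0, 0, 0, 0, 0, 1, 0, 0, 0, 0, 0, 0, 1]
}}

```text
time: 15.98
position: [0.5721, 0.052, 0.106]
tool_rot: [0.662, 0.749, 0.004, -0.005]
ft_force: [-2.6, 21.6, 7.5]
grip_width: 0.0176
grip_force: 35.0
```

Run:
```python
from rig import robot
import cv2,numpy as np
a=robot.camera('scene');b=robot.camera('side');i=robot.camera('wrist');cv2.imwrite('pics/w5.png',i)
f=lambda x,k:cv2.resize(x,None,fx=k,fy=k,interpolation=cv2.INTER_CUBIC)
v=np.vstack([f(a[170:290,215:375],5)[:,:800],np.zeros((1,800,3),np.uint8)])
w=f(b[140:240,210:340],4)
cv2.imwrite('pics/j.png',np.vstack([f(a[175:285,220:370],3),f(b[145:235,205:355],3)]))
```

```text
(no output)
```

View pics/j.png

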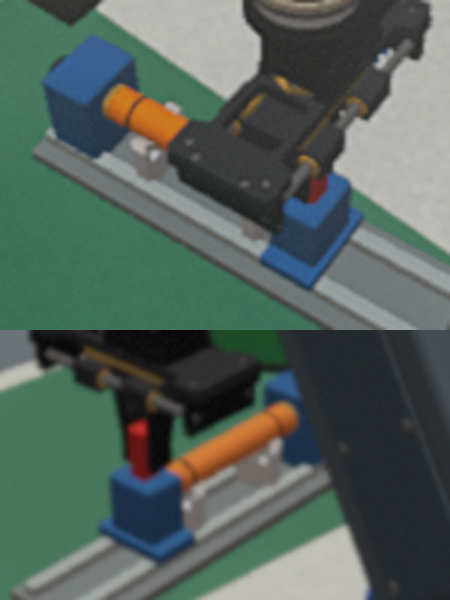

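Both ends are closed up: the roller meets the brass flange at the headstock and the tailstock flange. I'll release the post and go to the torch, turning the tool on the way.

{"op": "jog_arm", "data": {
  "motion": [0, 0, 0, 0, 0, 0, -0.6, 0, 0, 0, 0, 0, 0, -0.6, 0, 0, 0, 0, 0, 0, -0.6, 0, 0, 0, 0, 0, 0, -0.6, 0, 0, -0.9, 0, 0, 0, -0.6, 0, 0, -0.9, 0, 0, 0, -0.6, 0, 0, -0.9, 0, 0, 0, -0.6, 0, 0, -0.9, 0, 0, 1, -0.6, 0, 0, 0, 0, 0, 1, -0.6, 0, 0, 0, 0, 0, 1, -0.6, 0, 0, 0, 0, 0, 1, -0.6, 0, 0, 0, 0, 0, 1, -0.6]
}}

```text
time: 17.62
position: [0.5735, 0.044, 0.2491]
tool_rot: [0.782, 0.623, -0.0, -0.0]
ft_force: [0.8, 0.2, -1.1]
grip_width: 0.0695
grip_force: 0.0
```

{"op": "jog_arm", "data": {
  "motion": [0, 0, 0, 0, 0, 1, -0.6, 0, 0, 0, 0, 0, 1, -0.6, 0, 0, 0, 0, 0, 1, -0.6, 0, 0, 0, 0, 0, 1, -0.6, 0, 0, 0, 0, 0, 1, -0.6, 0, 0, 0, 0, 0, 1, -0.6, 0, 0, 0, 0, 0, 1, -0.6, 0, 0, 0, 0, 0, 1, -0.6, 0, 0, 0, 0, 0, 1, -0.6, 0, 0, 0, 0, 0, 1, -0.6, 0, 0, 0, 0, 0, 1, -0.6, 0, 0, 0, 0, 0, 1, -0.6]
}}

```text
time: 19.12
position: [0.5735, 0.044, 0.249]
tool_rot: [0.968, 0.251, -0.0, -0.0]
ft_force: [-0.1, 0.2, -0.8]
grip_width: 0.0697
grip_force: 0.0
```

{"op": "jog_arm", "data": {
  "motion": [0, 0, 0, 0, 0, 1, -0.6, 0, 0, 0, 0, 0, 1, -0.6, 0, 0, 0, 0, 0, 1, -0.6, 0, 0, 0, 0, 0, 1, -0.6, 0, 0, 0, 0, 0, 1, -0.6, 0, 0, 0, 0, 0, 0.4, -0.6, 0, 0, 0, 0, 0, 0, -0.6]
}}

```text
time: 20.0
position: [0.5736, 0.0442, 0.2491]
tool_rot: [0.998, 0.067, -0.0, 0.0]
ft_force: [-0.6, -0.0, 0.5]
grip_width: 0.0696
grip_force: 0.0
```

{"op": "jog_arm", "data": {
  "motion": [-0.36, 0.92, 0, 0, 0, 0, -0.6, -0.36, 0.92, 0, 0, 0, 0, -0.6, -0.36, 0.92, 0, 0, 0, 0, -0.6, -0.36, 0.92, 0, 0, 0, 0, -0.6, -0.36, 0.92, 0, 0, 0, 0, -0.6, -0.36, 0.92, 0, 0, 0, 0, -0.6, -0.36, 0.92, 0, 0, 0, 0, -0.6, -0.36, 0.92, 0, 0, 0, 0, -0.6, -0.36, 0.9, 0, 0, 0, 0, -0.6, 0, 0, 0, 0, 0, 0, -0.6, 0, 0, 0, 0, 0, 0, -0.6]
}}

```text
time: 21.38
position: [0.4889, -0.2997, 0.249]
tool_rot: [0.998, 0.067, -0.0, -0.001]
ft_force: [0.7, -0.2, -0.1]
grip_width: 0.0694
grip_force: 0.0
```

```bash
python3 look.py w6;  python3 - <<'E'
from h import *
from rig import robot
import pickle
# arm geometry fit (tool down)
D=[];
for n in('w1','w2','w3','w6'):
    o=pickle.load(open(f'pics/{n}.pkl','rb'));D.append((*o['q'][1:3],np.hypot(*o['position'][:2]),o['position'][2]))
D.append((.52845,1.43388,np.hypot(.14538,.60714),.23259))
A=[];y=[]
for a,b,r,z in D:
    A+= [[1,0,np.sin(a),np.sin(a+b),np.cos(a+b)],[0,1,np.cos(a),np.cos(a+b),-np.sin(a+b)]];y+=[r,z]
x,res,rk,sv=np.linalg.lstsq(np.array(A),np.array(y),rcond=None);print('r0,z0,L1,L2,L2p',x,res,sv)
E
```

```text
21.375 [ 0.4889 -0.2997  0.249 ] [ 0.9978  0.0667 -0.0002 -0.0006] [-0.7449  0.4405  1.5463  0.0006  1.1559  0.6921]
orange [(array([64.4, 58.2]), array([   7,   44,  118,   30, 3129], dtype=int32)), (array([131.,  58.]), array([121,  44,  21,  30, 505], dtype=int32)), (array([ 3.9, 60.8]), array([  0,  44,  15,  29, 210], dtype=int32))]
red [(array([589.1,  50.2]), array([ 542,   22,   92,   61, 1850], dtype=int32))]
yellow [(array([357.8, 335. ]), array([ 253,  324,  229,   18, 2284], dtype=int32)), (array([312.1, 190.4]), array([ 296,  165,   33,   50, 1029], dtype=int32)), (array([169.8, 289. ]), array([165, 262,  13,  51, 297], dtype=int32))]
blue [(array([170.2,  56.4]), array([ 136,   21,   75,   71, 3997], dtype=int32)), (array([127.3, 227. ]), array([ 104,  206,   49,   41, 1238], dtype=int32)), (array([15.6, 92.5]), array([  0,  87,  33,  12, 382], dtype=int32))]
r0,z0,L1,L2,L2p [ 0.0139 -0.0106  0.5752  0.3928  0.1116] [0.] [3.8699 3.1598 0.1273 0.1242 0.0895]
```

View pics/w6.png

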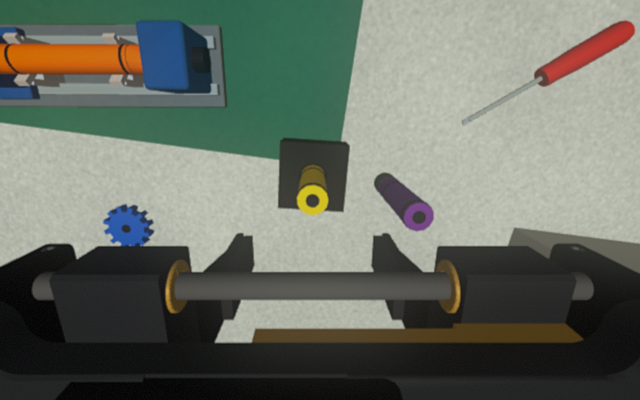

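The torch's top ring is centred at (312.5,199.5). The purple look-alike's top is at (419,216) and its foot near (383,182). The roller is seated, up at the upper left.

Run:
```python
from h import *
from rig import robot
import pickle
i=cv2.imread('pics/w6.png');o=pickle.load(open('pics/w6.pkl','rb'));C=cam(robot,'wrist',o);R=Rn.from_quat(o['tool_rot']).as_matrix()
v=plane(C,(312.5,199.5),.146);print('torch',v,R.T@(v-o['position']))
f=plane(C,(381,181),0.0)
for z in(.12,.14,.16):
    t=plane(C,(419,216),z);print('purple',z,t,R.T@(t-o['position']),'foot',f)
```

```text
torch [ 0.4932 -0.2988  0.146 ] [ 0.0043 -0.0002  0.103 ]
purple 0.12 [ 0.4829 -0.405   0.12  ] [-0.0199  0.1037  0.1288] foot [ 0.4893 -0.3924  0.    ]
purple 0.14 [ 0.4889 -0.3967  0.14  ] [-0.013   0.0962  0.1089] foot [ 0.4893 -0.3924  0.    ]
purple 0.16 [ 0.4948 -0.3884  0.16  ] [-0.006   0.0888  0.0889] foot [ 0.4893 -0.3924  0.    ]
```

{"op": "jog_arm", "data": {
  "motion": [0.11, 0, 0.8, 0, 0, 0, -0.6, 0, 0, 0.8, 0, 0, 0, -0.6, 0, 0, 0.8, 0, 0, 0, -0.6, 0, 0, 0.6, 0, 0, 0, -0.6, 0, 0, 0.45, 0, 0, 0, -0.6, 0, 0, 0, 0, 0, 0, 1, 0, 0, 0, 0, 0, 0, 1, 0, 0, 0, 0, 0, 0, 1, 0, 0, 0, 0, 0, 0, 1, 0, 0, 0, 0, 0, 0, 1, 0, 0, 0, 0, 0, 0, 1, 0, 0, 0, 0, 0, 0, 1],
  "grip_force": 35
}}

```text
time: 22.92
position: [0.4937, -0.2999, 0.1116]
tool_rot: [0.998, 0.067, 0.0, 0.0]
ft_force: [-0.4, 0.5, 2.2]
grip_width: 0.0278
grip_force: 35.0
```

{"op": "jog_arm", "data": {
  "motion": [0, 0, 0, 0, 0, 0, 1, 0, 0, 0, 0, 0, 0, 1]
}}

```text
time: 23.18
position: [0.4937, -0.2998, 0.1115]
tool_rot: [0.998, 0.067, 0.0, 0.0]
ft_force: [-0.1, 0.4, 5.5]
grip_width: 0.0273
grip_force: 35.0
```

{"op": "jog_arm", "data": {
  "motion": [0, 0, -0.4, 0, 0, 0, 1, 0, 0, -0.8, 0, 0, 0, 1, 0, 0, -0.8, 0, 0, 0, 1, 0, 0, -0.8, 0, 0, 0, 1, 0, 0, -0.8, 0, 0, 0, 1, 0, 0, -0.4, 0, 0, 0, 1, 0, 0, 0, 0.8, 0.4, 0, 1, 0, 0, 0, 1, 0.5, 0, 1, 0, 0, 0, 1, 0.5, 0, 1, 0, 0, 0, 1, 0.5, 0, 1, 0, 0, 0, 0, 0, 0, 1]
}}

```text
time: 24.55
position: [0.4927, -0.3005, 0.27]
tool_rot: [0.987, 0.065, 0.056, -0.137]
ft_force: [0.5, 0.3, -1.4]
grip_width: 0.0272
grip_force: 35.0
```

Run:
```python
from h import *
from rig import robot
o=robot.get_obs();print(o['time'],o['position'],o['q'],o['grip_width'],o['ft_force']);print(Rn.from_quat(o['tool_rot']).as_matrix()[:,2])
```

```text
24.55 [ 0.4927 -0.3005  0.27  ] [-0.8731  0.4707  1.4658  0.2575  1.3698  0.4938] 0.027179277042884732 [ 0.5164  0.2944 -1.408 ]
[ 0.0933  0.2771 -0.9563]
```

{"op": "jog_arm", "data": {
  "motion": [0, 0, 0, 1, 0.5, 0, 1, 0, 0, 0, 1, 0.5, 0, 1, 0, 0, 0, 1, 0.5, 0, 1, 0, 0, 0, 1, 0.5, 0, 1, 0, 0, 0, 1, 0.5, 0, 1, 0, 0, 0, 1, 0.5, 0, 1, 0, 0, 0, 0.25, 0.13, 0, 1, 0, 0, 0, 0, 0, 0, 1]
}}

```text
time: 25.55
position: [0.4935, -0.2993, 0.2709]
tool_rot: [0.922, 0.062, 0.147, -0.352]
ft_force: [-0.0, -0.3, -1.0]
grip_width: 0.0278
grip_force: 35.0
```

```bash
cat > tgt.py <<'E'
from h import *
from rig import robot
o=robot.get_obs();print(o['time'],o['position'],o['q'],o['grip_width'],o['ft_force']);R=Rn.from_quat(o['tool_rot']).as_matrix();d=R[:,2];print(d,np.degrees(np.arccos(-d[2])))
mid=np.array([.585,-.0445,.065]);t=mid-.2055*d;print(t,'units',R.T@(t-o['position'])/.04)
E
python3 tgt.py
```

```text
25.55 [ 0.4935 -0.2993  0.2709] [-1.0314  0.62    1.4014  0.5725  1.6728  0.2999] 0.027784301241297053 [-0.0174 -0.3089 -0.9845]
[ 0.2283  0.6679 -0.7084] 44.897384583794164
[ 0.5381 -0.1818  0.2106] units [ 0.6113 -0.9937  3.2855]
```

{"op": "jog_arm", "data": {
  "motion": [0.15, -0.25, 0.8, 0, 0, 0, 1, 0.15, -0.25, 0.8, 0, 0, 0, 1, 0.15, -0.25, 0.8, 0, 0, 0, 1, 0.1, -0.15, 0.5, 0, 0, 0, 1, 0.06, -0.1, 0.38, 0, 0, 0, 1, 0, 0, 0, 0, 0, 0, 1, 0, 0, 0, 0, 0, 0, 1]
}}

```text
time: 26.42
position: [0.5383, -0.183, 0.2115]
tool_rot: [0.922, 0.062, 0.148, -0.352]
ft_force: [-1.2, -0.6, -0.3]
grip_width: 0.0273
grip_force: 35.0
```

```bash
python3 tgt.py
python3 - <<'E'
from h import *
from rig import robot
o=robot.get_obs();R=Rn.from_quat(o['tool_rot']).as_matrix();d=R[:,2];p=o['position']
a=robot.camera('scene');b=robot.camera('side')
f=lambda x,k:cv2.resize(x,None,fx=k,fy=k,interpolation=cv2.INTER_CUBIC)
P={}
for n,i in(('scene',a),('side',b)):
    C=cam(robot,n);print(n,'lens',proj(C,p+.1055*d),'tail',proj(C,p-.0345*d),'mid',proj(C,(.585,-.0445,.065)))
    for c in('yellow','orange'):print(c,[(np.round(x[0],1),x[1]) for x in blobs(i,c,3)[0]])
cv2.imwrite('pics/f.png',np.vstack([f(a[140:290,200:380],3),np.zeros((2,540,3),np.uint8),f(b[90:240,200:380],2)[:,:540] if 0 else cv2.copyMakeBorder(f(b[120:220,210:345],2),0,0,0,270,0)]))
E
```

```text
26.425 [ 0.5383 -0.183   0.2115] [-0.8634  0.6372  1.5787  0.662   1.43    0.3039] 0.027275048135662058 [-1.2176 -0.5824 -0.2958]
[ 0.2303  0.6672 -0.7084] 44.89350746624968
[ 0.5377 -0.1816  0.2106] units [-0.0227 -0.0149  0.0371]
scene lens [267.4349 180.8259] tail [243.4535 119.6357] mid [284.711  223.5596]
yellow [(array([253.2, 146.1]), array([238, 119,  30,  50, 509], dtype=int32)), (array([224.9,  96.9]), array([214,  90,  23,  14,  56], dtype=int32)), (array([220.1, 107.2]), array([218, 104,   6,   7,  17], dtype=int32))]
orange [(array([284.9, 222.6]), array([255, 204,  61,  39, 714], dtype=int32))]
side lens [305.6401 154.7722] tail [341.0848 113.381 ] mid [280.6003 184.3133]
yellow [(array([320.4, 136.7]), array([310, 124,  20,  25, 253], dtype=int32))]
orange [(array([282.5, 181.9]), array([261, 170,  42,  26, 330], dtype=int32))]
```

View pics/f.png

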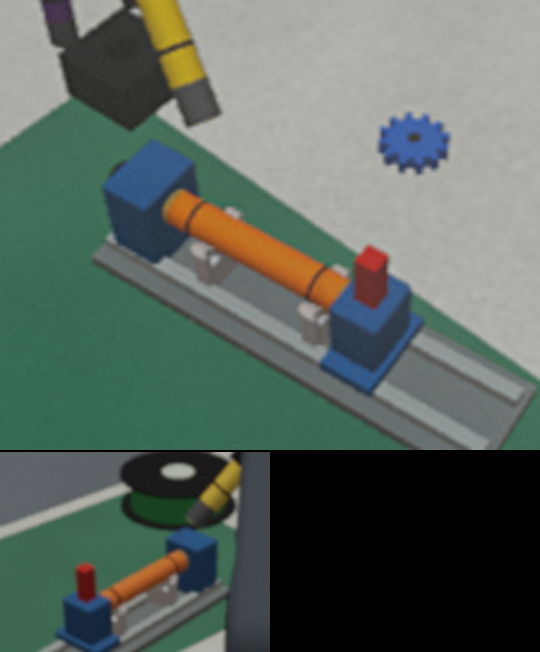

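The scene view shows the lens at (268,180), aimed at the roller's middle at (285,223). The torch is clear of everything and the roller is still tight between both flanges.

```bash
python3 -c "
from rig import robot
print(robot.hand_in())"
```

```text
the job is handed in; nothing more can be done
None
```

I handed the job in at about 26.5 s; no verdict came back. The roller is in the V-rests, closed up between both centres with no gap visible at either end, and the torch is held at about 45°, its lens about 10 cm from the roller's middle and touching nothing else.

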